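# Set out the burnt-wood keepsakes on their display boards

### The job

Set out the craft stall's display: lay each of the four loose wooden pieces (heart, large disc, small disc, oblong plate) on the board that bears its own burnt outline, flat, decorated side up, centred inside the outline and turned to match it (the heart pointing as its outline does). Leave the small wax jar where it stands.

Things in the scene. Friction and masses are not known exactly. Their poses are not given: they have to be found in the camera images.
- heart: Light wooden heart, 61 mm wide across its two round lobes, 56 mm from point to lobe tops, about 26 g. Loose, 14 mm thick, flat on the table, decorated side up. Origin on the underside midway between the lobe centres, where it is widest (grip there, across y); x to the lobe tops (18 mm away), the heart's point at x = -38 mm, z up.
- big_round: Large round wooden disc, 62 mm diameter, about 27 g. Loose, 14 mm thick, flat on the table, decorated side up. Origin: centre of the underside, z up.
- small_round: Small round wooden disc, 40 mm diameter, about 14 g. Loose, 14 mm thick, flat on the table, decorated side up. Origin: centre of the underside, z up.
- nameplate: Oblong wooden plate, 80 mm (x) by 32 mm (y), about 23 g, the same either way round. Loose, 14 mm thick, flat on the table, decorated side up. Origin: centre of the underside, z up.
- heart_board: Fixed wooden display board, 104 x 104 mm, 8 mm thick, flat on the table; on top a dark burnt outline, a 3 mm line 5 mm outside its piece's edge: a heart. Origin: centre of its underside; z up, x and y along its sides. The outline is off centre: the heart's origin belongs at x = +16 mm, y = 0, its x along the board's x.
- big_round_board: Fixed wooden display board, 104 x 104 mm, 8 mm thick, flat on the table; on top a dark burnt outline, a 3 mm line 5 mm outside its piece's edge: a large circle, 72 mm inside the line, centred. Origin: centre of its underside; z up, x and y along its sides.
- small_round_board: Fixed wooden display board, 104 x 104 mm, 8 mm thick, flat on the table; on top a dark burnt outline, a 3 mm line 5 mm outside its piece's edge: a small circle, 50 mm inside the line, centred. Origin: centre of its underside; z up, x and y along its sides.
- nameplate_board: Fixed wooden display board, 104 x 104 mm, 8 mm thick, flat on the table; on top a dark burnt outline, a 3 mm line 5 mm outside its piece's edge: an oblong, 90 mm (x) by 42 mm (y) inside the line, centred; the plate's long side goes along the board's x, either way round. Origin: centre of its underside; z up, x and y along its sides.
- wax_jar: Bystander: small loose brown glass jar of finishing wax with a white lid, 44 mm diameter, 45 mm high, about 120 g, standing just beyond the boards; leave it. Origin: centre of the underside, z up.
There are look-alikes about, which are no part of the job. Leave any blue or yellow look-alike of the heart alone.

How it is judged:
By the outcome, as a careful person would: the job done as asked, in the order asked, and still so for the second after the job is handed in, with the robot touching nothing.
It also fails if it takes over 86 s, if anything falls off the work surface, if the arm or the gripper's body presses on something with over 40 N, if the wrist force passes 120 N, or if a joint passes its speed limit or range.

### The arm

A 7-joint arm with a two-finger parallel gripper is mounted at the origin on the work surface. World frame = base frame: x ahead of the robot, y to its left, z up, the work surface at z = 0. Lengths are in m, angles in rad, forces in N, time in s.
With the tool pointing down it reaches from about 0.35 to 0.9 m from the base axis. Payload 19.9 kg.
Tool frame: the origin (TCP) lies between the finger pads; the fingertips stand 22 mm ahead of it and the grasp point (between the pads) lies 3 mm ahead of it; z points along the fingers, y is the line along which they close (so a half turn about z gives the same grasp; the last joint's range is limited). The gripper opens to 94 mm and grips with 3 to 60 N. Pads are 16 mm wide; open, the fingers measure 119 mm over their backs; the gripper's body (75 mm by 177 mm) begins 78 mm behind the grasp point.
Start: joints at [1.27, 0.417, -0.01, 1.614, 0.005, 1.111, -0.053], TCP at [0.161, -0.604, 0.227] pointing down, gripper open.
Joint ranges: [-2.81, 2.81], [-0.39, 2.02], [-1.27, 1.25], [0.06, 2.57], [-1.19, 4.33], [0.19, 2], [-2.82, 2.82]. Speed limits (rad/s): [1.89, 1.89, 2.39, 2.39, 3.01, 3.01, 3.01].

### API

Orientations are given as a unit quaternion [w, x, y, z].
In Python, from station import * gives the robot as it stands.
- The arm moves only by the tool step_arm, never from a script. Its argument "series" is a list of rows, each a list of 7 numbers: the turn, a rotation vector about the tool's x, y, z as a fraction of full scale, then the shift along the tool's x, y, z as a fraction of full scale, then the finger opening in mm, from 0 to 94. A call has 1 to 8 rows; each row is the pose to reach, as a shift and turn from the pose commanded when the call began, along the tool's axes at that moment, turning the shorter way round; what a row does not reach only later rows make up. Full scale, the value 1, is 0.25 m for a shift and 180 degrees for a turn. A row lasts 1/10 s, in which the tool goes at most 50 mm and 8.59 degrees, less where a joint would pass 70% of its speed; a pose out of reach is approached as far as the arm can. A call with a number of a shift or a turn outside -1 to 1 is refused whole. A call with a gripper value outside its range is refused whole. The fingers move at their own pace and stop on an object; "squeeze" is the grip in N (left out, the last holds). Time passes only in rows, so rows that repeat a pose let the fingers close. It gives the time, the measured TCP pose, the force, the opening and the grip force at its end, in the units of the state.
- observe(): the state, without advancing time (a new reading comes with each control period).
- camera(name): name is "scene" or "side" or "wrist"; returns a dict with "frame" (384x512x3 uint8, blue, green, red), "range_z" (384x512 float32, m along the optical axis (not along the pixel's ray), 0 where there is no reading), "fx", "fy", "cx", "cy" (pixels), "origin" and "attitude" of the camera in the world. Camera axes: x right, y up, looking along -z (the intrinsics and any distortion apply to the point x, -y, -z); pixel columns grow to the right and rows downward; lengths in m; the calibration is good to about 2 mm. A picture is of the moment at which its call begins.
- finish_job(): hands the job in; it is judged then, once.
Trained networks look in the newest picture that a camera, given by its name, has taken for a name from the list of things; names that differ only in an ending like _2 or _b are one class to them, and where a whole thing is asked for, a point or a joint stands for the part that bears it (a point fixed in the world has none). Each returns a list of dicts, best first, with "confidence" (0 to 1); they miss things now and then, are a little off and sometimes report something else, mostly with a low value. They report only what shows in the picture. A call takes as long as a camera call. They do not tell look-alikes from the thing itself.
- find_in(thing, camera): "bbox" ([left, top, right, bottom] in pixels, round what is visible of it).
- masks_of(thing, camera): "region" (384x512 bool, what is visible of it) and "bbox" ([left, top, right, bottom] in pixels, round what is visible of it).
- pinpoint(thing, camera): "position" ([row, column] in pixels: a listed point, or the origin of a listed thing).
The state is a dict: "clock": time; "qpos": joint angles; "joint_velocities": joint speeds; "joint_torque": joint torques, N m; "eef_pos": TCP position; "ee_rot": TCP orientation; "contact_force": force on the tool from outside, world axes, zero at the start; "ft_torque": the same for the moment, N m; "opening": finger opening in m; "grip_force": force on a finger pad.
Only numpy, scipy, OpenCV 4.12 (cv2) and the standard library are available. Lean on these libraries where they do the work, as an engineer would, in place of code of your own. Each camera call takes 0.05 s, during which the arm holds its last target. There are 200 camera calls.

## Working session

There is one attempt and no reset: what is moved stays moved. The work goes in short steps, Python scripts to look and compute and a tool call to move; the robot and the scene stay as the last step left them, time stands still between calls to the robot, and variables do not carry over. Pictures are saved under pics/ and viewed, at most 14 in all, crops included, and the job is handed in when it is done.

Besides the shell and the picture viewer there is one more tool, called as a command line: name --pt "numbers of a row" for each row, then --argument value for the rest. step_arm: Moves the arm, as the interface text tells. Its arguments: {"type":"object","properties":{"series":{"type":"array"},"squeeze":{"type":"number"}},"required":["series"]}

```bash
ls; mkdir -p pics; python3 - <<'E'
from station import *
import cv2,numpy as np
s=observe(); print({k:np.round(v,3) for k,v in s.items()})
for n in("scene","side"):
    c=camera(n); cv2.imwrite(f"pics/{n}0.png",c["frame"]); print(n,c["origin"],c["attitude"],c["fx"],c["fy"],c["cx"],c["cy"],[k for k in c])
    for t in["heart","big_round","small_round","nameplate","heart_board","big_round_board","small_round_board","nameplate_board","wax_jar"]:
        print(t,[(np.round(d["position"]).tolist(),round(d["confidence"],2)) for d in pinpoint(t,n)])
E
```

```text
pics
{'clock': np.float64(0.0), 'qpos': array([ 1.269,  0.418, -0.01 ,  1.614,  0.005,  1.111, -0.053]), 'joint_velocities': array([ 0.001, -0.001, -0.001,  0.   , -0.001, -0.   ,  0.002]), 'joint_torque': array([-0.0000e+00, -8.5126e+01,  6.3800e-01, -4.2599e+01, -4.9000e-02,
        1.9000e-02,  0.0000e+00]), 'eef_pos': array([ 0.16 , -0.604,  0.227]), 'ee_rot': array([-0.001,  0.992,  0.13 , -0.   ]), 'contact_force': array([-0.874, -0.14 ,  0.283]), 'ft_torque': array([ 0.003, -0.005, -0.044]), 'grip_force': np.float64(0.0), 'opening': np.float64(0.094)}
scene [ 1.22899809 -0.37208452  0.86839172] [0.78783915 0.30146399 0.19420651 0.50071226] 442.6673839328539 442.6673839328539 256.39917841549584 187.41234876602758 ['frame', 'range_z', 'fx', 'fy', 'cx', 'cy', 'origin', 'attitude']
heart [([196.0, 141.0], 0.93), ([243.0, 131.0], 0.85), ([233.0, 92.0], 0.73), ([290.0, 100.0], 0.67)]
big_round [([219.0, 291.0], 0.79)]
small_round [([138.0, 320.0], 0.63)]
nameplate [([182.0, 185.0], 0.85)]
heart_board [([144.0, 390.0], 0.84)]
big_round_board [([179.0, 349.0], 0.83)]
small_round_board [([247.0, 209.0], 0.6)]
nameplate_board [([167.0, 256.0], 0.96), ([241.0, 132.0], 0.47)]
wax_jar [([286.0, 161.0], 0.98)]
side [-0.01655807  0.55236553  0.64876752] [-0.32180934 -0.16810764  0.42477556  0.8293035 ] 349.4844439011924 349.4844439011924 251.347283139016 194.35763955125717 ['frame', 'range_z', 'fx', 'fy', 'cx', 'cy', 'origin', 'attitude']
heart [([169.0, 309.0], 0.6), ([147.0, 303.0], 0.58), ([181.0, 334.0], 0.45), ([165.0, 343.0], 0.44)]
big_round [([196.0, 217.0], 0.76), ([302.0, 120.0], 0.4)]
small_round [([281.0, 214.0], 0.54)]
nameplate [([203.0, 316.0], 0.76)]
heart_board [([302.0, 122.0], 0.66), ([158.0, 279.0], 0.38), ([199.0, 215.0], 0.27)]
big_round_board [([240.0, 172.0], 0.6)]
small_round_board [([176.0, 261.0], 0.59)]
nameplate_board [([228.0, 266.0], 0.86)]
wax_jar [([157.0, 276.0], 0.49)]
```

```bash
python3 - <<'E'
import cv2
a=cv2.imread("pics/scene0.png")
cv2.imwrite("pics/scene0v.png",cv2.resize(a,(800,600)))
cv2.imwrite("pics/hearts.png",cv2.resize(a[165:325,50:270],(800,582),interpolation=cv2.INTER_CUBIC))
E
```

```text
(no output)
```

View pics/scene0v.png

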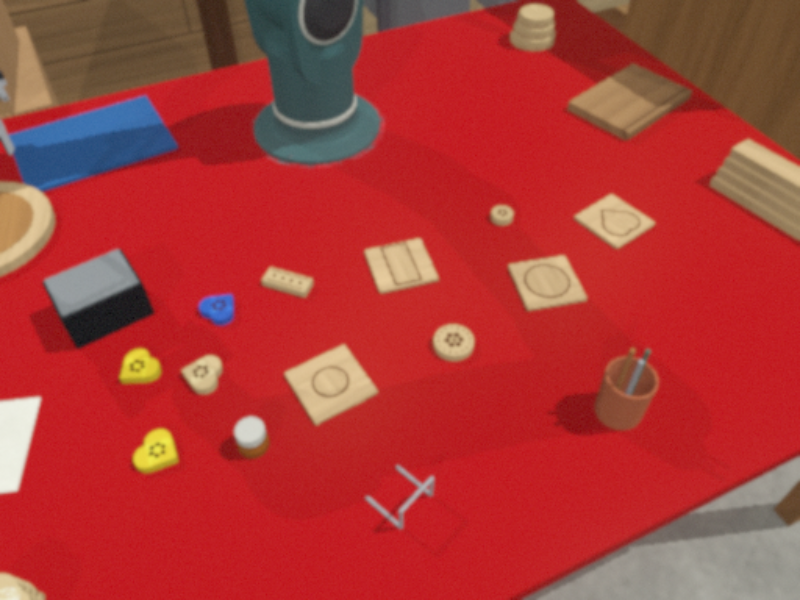

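View pics/hearts.png

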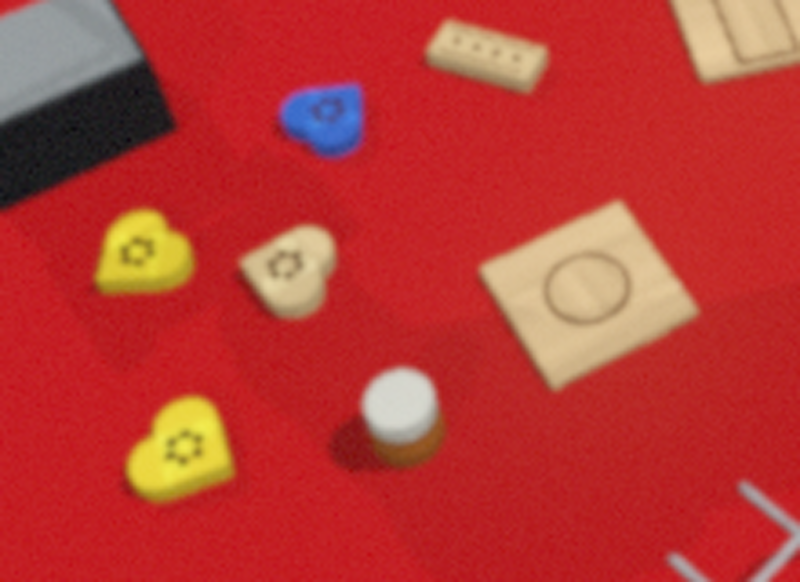

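View pics/side0.png

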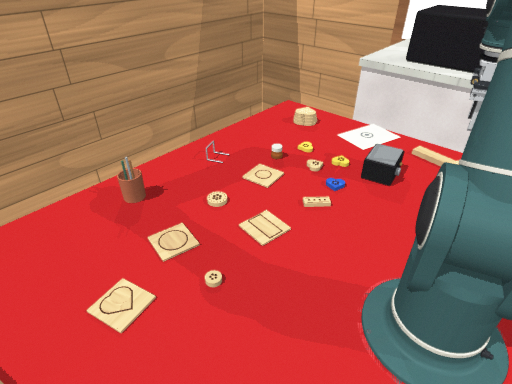

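The four heart candidates in scene (row, col) are blue (196,141), yellow (233,92), yellow (290,100) and light wood (243,131). The enlarged crop confirms that the wooden one at (243,131) fits. The boards are heart (144,390), large circle (179,349), oblong (167,256) and small circle (247,209).

```bash
cat > h.py <<'E'
from station import *
import cv2,numpy as np
from scipy.spatial.transform import Rotation as R
def rot(q): return R.from_quat(np.roll(q,-1)).as_matrix()
def proj(c,rc,z):
    d=rot(c["attitude"])@np.array([(rc[1]-c["cx"])/c["fx"],-(rc[0]-c["cy"])/c["fy"],-1]);o=np.array(c["origin"])
    return (o+d*(z-o[2])/d[2])[:2]
def pix(c,P):
    p=(np.atleast_2d(P)-c["origin"])@rot(c["attitude"])
    return np.c_[c["cx"]+c["fx"]*p[:,0]/-p[:,2],c["cy"]-c["fy"]*p[:,1]/-p[:,2]]
def top(c,xy,half,z,mm=0.5):
    """top-down view: column grows with -y (right), row grows with -x; mm per px"""
    n=int(2000*half/mm); x,y=xy
    w=np.array([[x+half,y+half,z],[x+half,y-half,z],[x-half,y-half,z],[x-half,y+half,z]])
    H=cv2.getPerspectiveTransform(pix(c,w).astype(np.float32),np.float32([[0,0],[n,0],[n,n],[0,n]]))
    return cv2.warpPerspective(c["frame"],H,(n,n),flags=cv2.INTER_CUBIC)
E
python3 - <<'E'
from h import *
px={"scene":dict(heart=(243,131),big_round=(219,291),small_round=(138,320),nameplate=(182,185),heart_board=(144,390),big_round_board=(179,349),small_round_board=(247,209),nameplate_board=(167,256),wax_jar=(286,161))}
c=camera("scene");s=camera("side")
P={}
for t,rc in px["scene"].items():
    P[t]=proj(c,rc,0); print(t,P[t].round(3),[proj(s,d["position"],0).round(3).tolist() for d in pinpoint(t,"side")])
tiles=[]
for t in list(P)[:8]:
    im=cv2.resize(top(c,P[t],.07,.008 if "board" in t else .014,.7),(200,200)); cv2.putText(im,t,(2,12),0,.45,(255,255,255)); tiles.append(im)
cv2.imwrite("pics/tiles.png",np.vstack([np.hstack(tiles[:4]),np.hstack(tiles[4:])]))
w=camera("wrist");o=observe();print(rot(o["ee_rot"]).T@(w["origin"]-o["eef_pos"]),w["fx"],(rot(o["ee_rot"]).T@rot(w["attitude"])).round(3))
E
```

```text
heart [ 0.552 -0.389] [[0.652, -0.497], [0.423, -0.354], [0.551, -0.375], [0.497, -0.46]]
big_round [ 0.65  -0.011] [[0.681, -0.022]]
small_round [0.421 0.207] [[0.425, 0.208]]
nameplate [ 0.419 -0.208] [[0.419, -0.207]]
heart_board [0.53  0.377] [[0.529, 0.387]]
big_round_board [0.597 0.194] [[0.604, 0.195], [0.469, -0.029]]
small_round_board [ 0.642 -0.225] [[0.643, -0.208]]
nameplate_board [ 0.449 -0.013] [[0.462, -0.03], [0.611, 0.19]]
wax_jar [ 0.693 -0.358] [[0.692, -0.351]]
[ 7.14054939e-02 -1.08936414e-04 -1.56221217e-01] 281.58731749676645 [[ 0.001  0.969  0.245]
 [ 1.    -0.001  0.001]
 [ 0.001  0.245 -0.969]]
```

View pics/tiles.png

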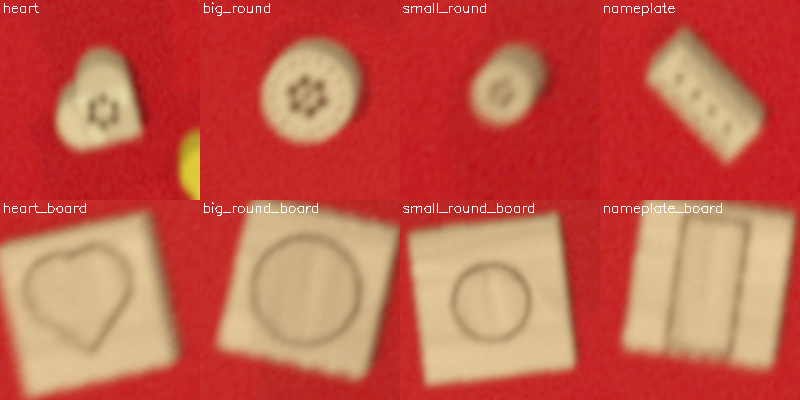

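The tiles show that every target outline fits its board. The heart's point faces (-x,-y), and the heart outline's point faces roughly -x. Next I'll move over the heart to measure it with the wrist camera.

step_arm --pt "0 0 -0.083 0.867 -0.224 0.134 94" --pt "0 0 -0.083 0.867 -0.224 0.134 94" --pt "0 0 -0.083 0.867 -0.224 0.134 94" --pt "0 0 -0.083 0.867 -0.224 0.134 94" --pt "0 0 -0.083 0.867 -0.224 0.134 94" --pt "0 0 -0.083 0.867 -0.224 0.134 94"

```text
clock: 2.2
eef_pos: [0.3595, -0.4913, 0.1934]
ee_rot: [-0.001, 0.966, 0.26, 0.001]
contact_force: [-0.1, -0.4, 0.9]
opening: 0.0943
grip_force: 0.0
```

step_arm --pt "0 0 -0.083 0.896 0.008 0.134 94" --pt "0 0 -0.083 0.896 0.008 0.134 94" --pt "0 0 -0.083 0.896 0.008 0.134 94" --pt "0 0 -0.083 0.896 0.008 0.134 94" --pt "0 0 -0.083 0.896 0.008 0.134 94" --pt "0 0 -0.083 0.896 0.008 0.134 94" --pt "0 0 -0.083 0.896 0.008 0.134 94"

```text
clock: 2.9
eef_pos: [0.5505, -0.385, 0.1602]
ee_rot: [-0.0, 0.925, 0.381, -0.0]
contact_force: [-0.4, -0.8, -0.1]
opening: 0.0938
grip_force: 0.0
```

```bash
cat >> h.py <<'E'
from scipy.optimize import minimize
t=np.linspace(0,2*np.pi,90,endpoint=False); circ=np.c_[np.cos(t),np.sin(t)]
def rect(a,b): return np.array([[a,b],[-a,b],[-a,-b],[a,-b]])/2
# heart: lobes radius 18, centres y=+-12.5, hull of lobes with point (notch filled in from above separately)
def heartpoly():
    r=.018; k=.0305-r; L=[circ*r+[0,s*k] for s in(1,-1)]
    tip=np.array([[-.038,0]])
    m=np.zeros((900,900),np.uint8)
    f=lambda p:np.int32(np.round(p*10000+450))
    for l in L: cv2.fillPoly(m,[cv2.convexHull(f(np.r_[l,tip]))],255)
    c=max(cv2.findContours(m,0,cv2.CHAIN_APPROX_NONE)[0],key=cv2.contourArea)[::6,0]
    return (c-450)/10000.
SH=dict(heart=(heartpoly(),.014),big_round=(circ*.031,.014),small_round=(circ*.02,.014),nameplate=(rect(.08,.032),.014))
SH.update({b+"_board":(rect(.104,.104),.008) for b in("heart","big_round","small_round","nameplate")})
def wood(c):
    f=c["frame"].astype(float); b,g,r=f[...,0],f[...,1],f[...,2]
    return cv2.resize(np.clip(((g/(r+5))-.3)/.4,0,1)*(b/(r+5)>.28),None,fx=4,fy=4,interpolation=cv2.INTER_LINEAR)
def fit(c,name,x0,z0=0.):
    """silhouette fit -> x,y,angle(deg),IoU"""
    poly,h=SH[name]; W=wood(c)>.5
    u0=pix(c,[[x0[0],x0[1],z0]])[0]*4; half=int(4*c["fx"]*.1/(c["origin"][2]-z0))
    a,b=np.maximum((u0-half).astype(int),0); W=W[b:b+2*half,a:a+2*half]
    n,lab=cv2.connectedComponents(W.astype(np.uint8)); 
    v=lab[int(u0[1]-b),int(u0[0]-a)]; W=(lab==v) if v else W
    W=cv2.morphologyEx(W.astype(np.uint8),cv2.MORPH_CLOSE,np.ones((25,25)))>0
    def ren(p):
        A=np.deg2rad(p[2]); q=poly@np.array([[np.cos(A),np.sin(A)],[-np.sin(A),np.cos(A)]])+p[:2]
        m=np.zeros(W.shape,np.uint8)
        for z in np.linspace(0,h,5):
            u=(pix(c,np.c_[q,np.full(len(q),z+z0)])+.5)*4-.5-[a,b]
            cv2.fillPoly(m,[np.int32(np.round(u*16))],1,shift=4)
        return m>0
    cost=lambda p:-(W&ren(p)).sum()/(W|ren(p)).sum()
    x=np.array(x0,float)
    for s,d in((.01,15),(.003,5)):
        x=minimize(cost,x,method="Nelder-Mead",options=dict(initial_simplex=[x,x+[s,0,0],x+[0,s,0],x+[0,0,d]],xatol=1e-5,fatol=1e-5)).x
    return x,-cost(x)
def yaw(): 
    X=rot(observe()["ee_rot"])[:,0]; return np.degrees(np.arctan2(X[1],X[0]))
def go(xyz,yw):
    o=observe(); M=rot(o["ee_rot"]); s=M.T@(np.array(xyz)-o["eef_pos"])/.25
    T=np.array([[np.cos(np.radians(yw)),np.sin(np.radians(yw)),0],[np.sin(np.radians(yw)),-np.cos(np.radians(yw)),0],[0,0,-1]]).T
    T=np.array([[np.cos(np.radians(yw)),np.sin(np.radians(yw)),0],[np.sin(np.radians(yw)),-np.cos(np.radians(yw)),0],[0,0,-1.]])
    T[:2,:2]=[[np.cos(np.radians(yw)),np.sin(np.radians(yw))],[np.sin(np.radians(yw)),-np.cos(np.radians(yw))]]
    r=R.from_matrix(M.T@T).as_rotvec()/np.pi
    print("go turn",r.round(4),"shift",s.round(4))
E
python3 - <<'E'
from h import *
c=camera("wrist");cv2.imwrite("pics/w1.png",c["frame"]);o=observe();print(o["clock"],o["eef_pos"].round(4),yaw(),o["contact_force"].round(1))
x,q=fit(c,"heart",[.552,-.382,45]);print(x.round(4),q)
for z in pinpoint("heart","wrist"): print(z["position"],proj(c,z["position"],0))
go([x[0],x[1],.08],x[2]); go([x[0],x[1],.025],x[2])
for n,x0 in(("small_round_board",[.642,-.218,5]),("nameplate",[.419,-.208,45])):
    try: print(n,pix(c,[[*x0[:2],0]]),fit(c,n,x0))
    except Exception as e: print(e)
E
```

```text
2.95 [ 0.5499 -0.3858  0.1604] 44.688529768715505 [-0.3 -0.9  0.7]
[ 0.5501 -0.382  59.1128] 0.9742531198789866
[187.6, 376.9] [ 0.64691992 -0.48148741]
[187.1, 257.6] [ 0.55055936 -0.38371382]
[230.3, 161.2] [ 0.43161303 -0.33917989]
[267.4, 265.8] [ 0.48537761 -0.46272219]
go turn [ 0.      0.0003 -0.0803] shift [ 0.0128 -0.0105  0.3224]
go turn [ 0.      0.0003 -0.0803] shift [ 0.013  -0.0105  0.5424]
small_round_board [[203.97935839   8.32946467]] (array([ 0.64187581, -0.21629729,  6.86030454]), np.float64(0.9941897363928096))
nameplate [[ 64.28140212 160.55368832]] (array([ 0.41934012, -0.20898349, 44.43448016]), np.float64(0.9862759643916914))
```

View pics/w1.png

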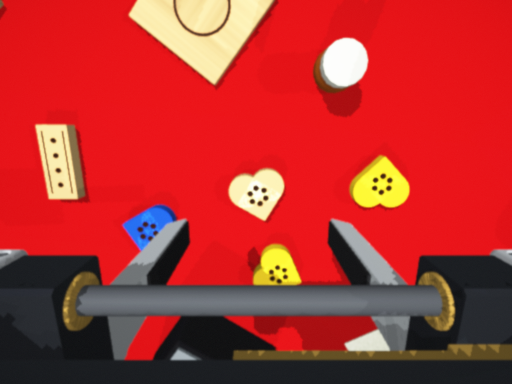

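The wrist view shows the wooden heart at (col 257, row 188), point down, with blue (148,228) and yellow (280,272), (380,183) clear of the fingers. Now grasping.

step_arm --pt "0 0 -0.08 0.013 -0.0105 0.2 82" --pt "0 0 -0.08 0.013 -0.0105 0.3 82" --pt "0 0 -0.08 0.013 -0.0105 0.4 82" --pt "0 0 -0.08 0.013 -0.0105 0.48 82" --pt "0 0 -0.08 0.013 -0.0105 0.53 82" --pt "0 0 -0.08 0.013 -0.0105 0.54 82" --pt "0 0 -0.08 0.013 -0.0105 0.54 82"

```text
clock: 3.7
eef_pos: [0.5512, -0.381, 0.0259]
ee_rot: [0.0, 0.87, 0.493, -0.0]
contact_force: [0.4, 0.4, 0.7]
opening: 0.0816
grip_force: 0.0
```

step_arm --pt "0 0 0 0 0 0 50" --pt "0 0 0 0 0 0 50" --pt "0 0 0 0 0 0 50" --pt "0 0 0 0 0 0 50" --pt "0 0 0 0 0 0 50" --squeeze 12

```text
clock: 4.2
eef_pos: [0.5517, -0.3806, 0.0261]
ee_rot: [0.0, 0.87, 0.494, 0.0]
contact_force: [-1.2, -0.0, 6.8]
opening: 0.0607
grip_force: 12.0
```

Gripped at 60.7 mm opening with 12 N. Next I lift it and carry it to the heart board, stopping short for a look.

step_arm --pt "0 0 0 0 0 -0.2 50" --pt "0 0 0 0 0 -0.4 50" --pt "0 0 0.08 0.716 -0.594 -0.5 50" --pt "0 0 0.08 0.716 -0.594 -0.5 50" --pt "0 0 0.08 0.716 -0.594 -0.5 50" --pt "0 0 0.08 0.716 -0.594 -0.5 50" --pt "0 0 0.08 0.716 -0.594 -0.5 50" --pt "0 0 0.08 0.716 -0.594 -0.5 50"

```text
clock: 5.0
eef_pos: [0.5157, -0.1458, 0.1515]
ee_rot: [-0.0, 0.924, 0.384, 0.001]
contact_force: [-0.1, -0.5, -0.1]
opening: 0.0611
grip_force: 12.0
```

step_arm --pt "0 0 0.082 0.604 -0.81 0 50" --pt "0 0 0.082 0.604 -0.81 0 50" --pt "0 0 0.082 0.604 -0.81 0 50" --pt "0 0 0.082 0.604 -0.81 0 50" --pt "0 0 0.082 0.604 -0.81 0 50" --pt "0 0 0.082 0.604 -0.81 0 50"

```text
clock: 5.6
eef_pos: [0.4794, 0.1048, 0.1509]
ee_rot: [-0.001, 0.965, 0.262, 0.0]
contact_force: [0.4, -1.6, -0.5]
opening: 0.061
grip_force: 12.0
```

step_arm --pt "0 0 0.083 0.332 -0.991 0 50" --pt "0 0 0.083 0.332 -0.991 0 50" --pt "0 0 0.083 0.332 -0.991 0 50" --pt "0 0 0.083 0.332 -0.991 0 50" --pt "0 0 0.083 0.332 -0.991 0 50" --pt "0 0 0.083 0.332 -0.991 0 50" --pt "0 0 0.083 0.332 -0.991 0 50"

```text
clock: 6.3
eef_pos: [0.4271, 0.359, 0.1504]
ee_rot: [-0.001, 0.991, 0.133, -0.0]
contact_force: [-0.1, -0.4, -0.3]
opening: 0.0611
grip_force: 12.0
```

```bash
python3 - <<'E'
from h import *
c=camera("wrist");cv2.imwrite("pics/w2.png",c["frame"]);o=observe();print(o["clock"],o["eef_pos"].round(4),yaw(),o["opening"],o["grip_force"])
b,q=fit(c,"heart_board",[.53,.382,15]);print(b.round(4),q)
A=np.radians(b[2]);u=np.array([np.cos(A),np.sin(A)])
tcp=b[:2]+.016*u+.002*u   # heart origin sits 2 mm behind TCP
go([*tcp,.06],b[2]);go([*tcp,.035],b[2])
for n,x0 in(("big_round_board",[.6,.194,-15]),("small_round",[.421,.207,0])): print(n,fit(c,n,x0))
E
```

```text
6.35 [0.428  0.3566 0.1502] 15.18372770988275 0.06099281217433554 11.999834328889847
[ 0.5261  0.3914 12.5055] 0.9954175674291476
go turn [-0.0001  0.0001  0.0149] shift [ 0.4871 -0.028   0.3608]
go turn [-0.0001  0.0001  0.0149] shift [ 0.4872 -0.0279  0.4608]
big_round_board (array([  0.60594764,   0.19146212, -12.89071114]), np.float64(0.9865949453551912))
small_round (array([0.42817822, 0.20876347, 4.52690222]), np.float64(0.9850406335731663))
```

View pics/w2.png

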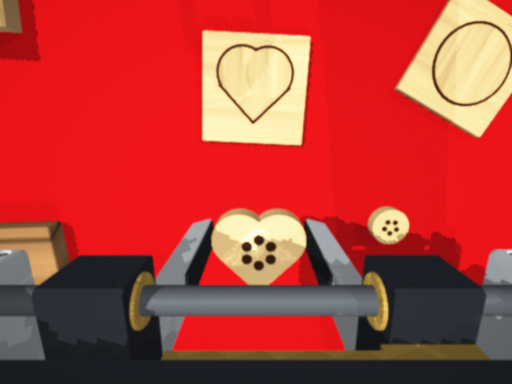

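```bash
python3 - <<'E'
import h
from h import *
w0=h.wood
def w(c):
    f=c["frame"].astype(float); m=(f[...,0]/(f[...,2]+5)<.8)&(f[...,2]>90)
    return w0(c)*cv2.resize(m.astype(float),None,fx=4,fy=4,interpolation=cv2.INTER_LINEAR)
h.wood=w
for k in range(3):
    o=observe();c=camera("wrist");M=rot(o["ee_rot"])
    x,q=fit(c,"heart",[*o["eef_pos"][:2],15.],.1243)
    d=x[:2]-o["eef_pos"][:2]; print(o["eef_pos"].round(4),yaw(),x.round(4),q,"in tool",(M[:2,:2].T@d).round(4))
E
```

```text
[0.428  0.3566 0.1502] 15.073682417694803 [ 0.4264  0.3564 15.081 ] 0.3057291903242826 in tool [-0.0016 -0.0002]
[0.4286 0.3552 0.1502] 14.997270560745953 [ 0.427   0.3549 15.0813] 0.29772456006653375 in tool [-0.0016 -0.0001]
[0.4289 0.3545 0.1503] 14.958890114998306 [ 0.4273  0.3542 14.7752] 0.9633864992568602 in tool [-0.0017 -0.0002]
```

The hand view confirms the heart sits straight, 1.8 mm behind the TCP. The arm was still settling, so I'll re-measure the board now.

```bash
python3 - <<'E'
from h import *
c=camera("wrist");o=observe();print(o["clock"],o["eef_pos"].round(4),yaw())
b,q=fit(c,"heart_board",[.526,.39,13]);print(b.round(4),q)
A=np.radians(b[2]);u=np.array([np.cos(A),np.sin(A)])
tcp=b[:2]+.0178*u;print(tcp)
go([*tcp,.035],b[2])
for n,x0 in(("big_round_board",[.6,.194,-15]),("small_round",[.421,.207,0])): print(n,fit(c,n,x0))
E
```

```text
6.55 [0.4291 0.3542 0.1505] 14.955583857547824
[ 0.5262  0.3912 12.5859] 0.9948648853392206
[0.54359619 0.39506663]
go turn [ 0.0002 -0.      0.0132] shift [ 0.4848 -0.0399  0.4618]
big_round_board (array([  0.60598526,   0.19159752, -12.79735355]), np.float64(0.9862449700119513))
small_round (array([0.42818994, 0.20868619, 5.00374711]), np.float64(0.9856666319191076))
```

step_arm --pt "0 0 0.0132 0.24 -0.02 0.15 50" --pt "0 0 0.0132 0.43 -0.036 0.22 50" --pt "0 0 0.0132 0.485 -0.04 0.3 50" --pt "0 0 0.0132 0.485 -0.04 0.4 50" --pt "0 0 0.0132 0.485 -0.04 0.44 50" --pt "0 0 0.0132 0.485 -0.04 0.462 50" --pt "0 0 0.0132 0.485 -0.04 0.462 50" --pt "0 0 0.0132 0.485 -0.04 0.462 50"

```text
clock: 7.35
eef_pos: [0.5431, 0.397, 0.0365]
ee_rot: [-0.0, 0.994, 0.11, 0.001]
contact_force: [0.4, -0.5, 0.3]
opening: 0.061
grip_force: 12.0
```

```bash
python3 - <<'E'
from h import *
o=observe();print(o["eef_pos"].round(4),yaw(),o["contact_force"].round(1)); go([.5436,.3951,.035],12.59)
E
```

```text
[0.5431 0.397  0.0365] 12.687790891993137 [ 0.4 -0.5  0.3]
go turn [-0.0002 -0.0005  0.0005] shift [0.0004 0.0079 0.0061]
```

step_arm --pt "0 0 0 0 0 0 50" --pt "0 0 0 0 0 0 50" --pt "0 0 0 0 0 0 50"

```text
clock: 7.65
eef_pos: [0.5429, 0.3969, 0.0355]
ee_rot: [-0.0, 0.994, 0.111, 0.0]
contact_force: [0.9, -0.5, 0.3]
opening: 0.0609
grip_force: 12.0
```

```bash
python3 - <<'E'
from h import *
o=observe();print(o["eef_pos"].round(4),yaw(),o["contact_force"].round(1)); go([.5436,.3951,.0345],12.59)
E
```

```text
[0.5429 0.3969 0.0355] 12.691602566117261 [ 0.9 -0.5  0.3]
go turn [-0.0001 -0.0002  0.0006] shift [0.0013 0.0075 0.004 ]
```

step_arm --pt "0 0 0 0.001 0.0075 0.002 50" --pt "0 0 0 0.001 0.0075 0.005 50" --pt "0 0 0 0.001 0.0075 0.005 50" --pt "0 0 0 0.001 0.0075 0.005 50"

```text
clock: 8.05
eef_pos: [0.5437, 0.3948, 0.0338]
ee_rot: [0.0, 0.994, 0.11, 0.0]
contact_force: [0.9, -2.9, 4.0]
opening: 0.0612
grip_force: 12.0
```

step_arm --pt "0 0 0 0 0 0 65" --pt "0 0 0 0 0 0 80" --pt "0 0 0 0 0 0 80" --pt "0 0 0 0 0 -0.1 80" --pt "0 0 0 0 0 -0.25 80" --pt "0 0 0 -0.1 0 -0.5 80" --pt "0 0 0 -0.4 0 -0.5 80" --pt "0 0 0 -0.4 0 -0.5 80"

```text
clock: 8.85
eef_pos: [0.4438, 0.3731, 0.1601]
ee_rot: [-0.001, 0.994, 0.111, 0.001]
contact_force: [0.5, 2.3, -0.4]
opening: 0.0797
grip_force: 0.0
```

```bash
cat > chk.py <<'E'
from h import *
def chk(c,board,b,cent,piece=None):
    """top view at z=.022 in board frame for a picture + dark outline / wood piece is judged by eye"""
    im=top(c,b,.06,.008,.3); return im
E
python3 - <<'E'
from h import *
c=camera("wrist");o=observe();print(o["clock"],o["eef_pos"].round(4),yaw())
b=np.array([.5262,.3912,12.59]); h0=b[:2]+.016*np.array([np.cos(np.radians(b[2])),np.sin(np.radians(b[2]))])
b2,q=fit(c,"heart_board",b);print(b2.round(4),q)
p=pix(c,[[*h0,.014]])[0].astype(int); cr=c["frame"][max(p[1]-60,0):p[1]+60,p[0]-80:p[0]+80]; cv2.imwrite("pics/p1.png",cv2.resize(cr,None,fx=4,fy=4,interpolation=cv2.INTER_CUBIC))
E
```

```text
8.9 [0.4399 0.3731 0.1606] 12.891583745624539
[ 0.5263  0.3913 12.6205] 0.9940216434714526
```

View pics/p1.png

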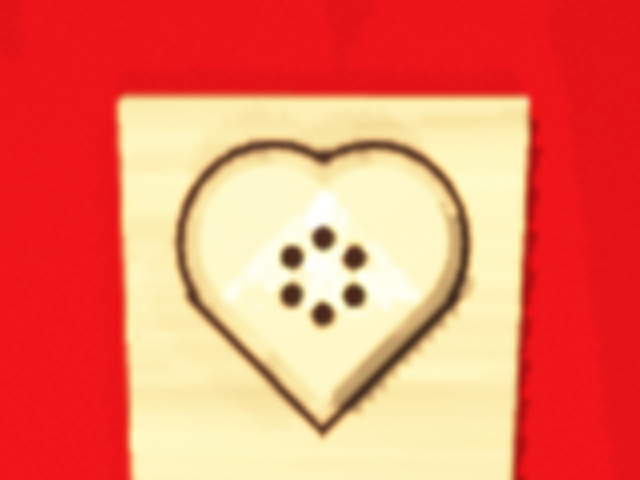

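The heart sits flat inside its outline, pointing the right way, with an even gap. Next is the large disc.

step_arm --pt "0 0 0 0.232 0.841 0 90" --pt "0 0 0 0.232 0.841 0 90" --pt "0 0 0 0.232 0.841 0 90" --pt "0 0 0 0.232 0.841 0 90" --pt "0 0 0 0.232 0.841 0 90"

```text
clock: 9.4
eef_pos: [0.5507, 0.1754, 0.1586]
ee_rot: [0.001, 0.994, 0.108, 0.0]
contact_force: [-0.6, 0.9, 0.1]
opening: 0.0895
grip_force: 0.0
```

step_arm --pt "0 0 0 0.232 0.841 0 90" --pt "0 0 0 0.232 0.841 0 90" --pt "0 0 0 0.232 0.841 0 90" --pt "0 0 0 0.232 0.841 0 90" --pt "0 0 0 0.232 0.841 0 90" --pt "0 0 0 0.232 0.841 0 90" --pt "0 0 0 0.232 0.841 0 90" --pt "0 0 0 0.232 0.841 0 90"

```text
clock: 10.2
eef_pos: [0.6509, -0.0098, 0.1588]
ee_rot: [-0.0, 0.994, 0.112, -0.0]
contact_force: [0.2, 0.7, -0.7]
opening: 0.0899
grip_force: 0.0
```

```bash
cat > look.py <<'E'
import sys
from h import *
# look.py piece x y ang z yaw|keep
n=sys.argv[1]; x0=[float(v) for v in sys.argv[2:5]]; z=float(sys.argv[5])
c=camera("wrist");o=observe();print(o["clock"],o["eef_pos"].round(4),round(yaw(),2),o["contact_force"].round(1))
x,q=fit(c,n,x0);print(n,x.round(4),round(q,4))
yw=yaw() if "round" in n else x[2]
while yw-yaw()>90: yw-=180
while yw-yaw()<-90: yw+=180
go([x[0],x[1],z],yw)
E
python3 look.py big_round .65 -.011 0 .026
```

```text
10.25 [ 0.651  -0.0099  0.1588] 12.82 [-0.7  0.3 -0.4]
big_round [ 0.6549 -0.0141 10.0591] 0.9852
go turn [-0.0002 -0.      0.    ] shift [0.0113 0.0203 0.5314]
```

step_arm --pt "0 0 0 0.011 0.02 0.17 90" --pt "0 0 0 0.011 0.02 0.34 90" --pt "0 0 0 0.011 0.02 0.46 86" --pt "0 0 0 0.011 0.02 0.52 86" --pt "0 0 0 0.011 0.02 0.532 86" --pt "0 0 0 0.011 0.02 0.532 86" --pt "0 0 0 0.011 0.02 0.532 86"

```text
clock: 10.95
eef_pos: [0.6561, -0.0157, 0.0275]
ee_rot: [0.0, 0.994, 0.111, 0.001]
contact_force: [-0.3, -0.3, 0.4]
opening: 0.0862
grip_force: 0.0
```

step_arm --pt "0 0 0 0 0 0 50" --pt "0 0 0 0 0 0 50" --pt "0 0 0 0 0 0 50" --pt "0 0 0 0 0 0 50" --pt "0 0 0 0 0 0 50"

```text
clock: 11.45
eef_pos: [0.6553, -0.016, 0.0261]
ee_rot: [0.0, 0.994, 0.11, 0.0]
contact_force: [-1.4, -0.9, 5.4]
opening: 0.0616
grip_force: 12.0
```

```bash
python3 - <<'E'
from h import *
o=observe();print(o["eef_pos"].round(4),yaw(),o["opening"],o["grip_force"]);M=rot(o["ee_rot"]);print("disc in tool",M[:2,:2].T@(np.array([.6549,-.0141])-o["eef_pos"][:2]))
E
```

```text
[ 0.6553 -0.016   0.0261] 12.687741063262704 0.06162246797513719 12.000541090965271
disc in tool [-1.16546808e-05 -1.98185746e-03]
```

step_arm --pt "0 0 0 0 0 -0.2 50" --pt "0 0 0 -0.1 -0.1 -0.38 50" --pt "0 0 0 -0.37 -0.854 -0.48 50" --pt "0 0 0 -0.37 -0.854 -0.48 50" --pt "0 0 0 -0.37 -0.854 -0.48 50" --pt "0 0 0 -0.37 -0.854 -0.48 50" --pt "0 0 0 -0.37 -0.854 -0.48 50" --pt "0 0 0 -0.37 -0.854 -0.48 50"

```text
clock: 12.25
eef_pos: [0.5175, 0.1733, 0.1461]
ee_rot: [-0.0, 0.994, 0.112, 0.0]
contact_force: [1.5, -0.4, -0.9]
opening: 0.0615
grip_force: 12.0
```

step_arm --pt "0 0 0 0 0 0 50" --pt "0 0 0 0 0 0 50" --pt "0 0 0 0 0 0 50"

```text
clock: 12.55
eef_pos: [0.5185, 0.1708, 0.1453]
ee_rot: [0.0, 0.994, 0.11, -0.0]
contact_force: [-0.1, -0.2, -0.0]
opening: 0.0617
grip_force: 12.0
```

```bash
python3 look.py big_round_board .606 .1916 -13 .0355; python3 - <<'E'
from h import *
c=camera("wrist");print(fit(c,"small_round",[.428,.2087,0]),fit(c,"big_round_board",[.606,.1916,-13]))
E
```

```text
12.6 [0.5184 0.171  0.1454] 12.6 [ 0.5  0.8 -0.6]
big_round_board [  0.6053   0.1916 -12.5996] 0.9931
go turn [0.     0.0001 0.    ] shift [ 0.3572 -0.0044  0.4395]
(array([  0.45206489,   0.21803904, -43.75296564]), np.float64(0.06257387909943096)) (array([  0.60531863,   0.19165632, -12.58516189]), np.float64(0.9932553322995847))
```

step_arm --pt "0 0 0 0.2 -0.004 0.12 50" --pt "0 0 0 0.34 -0.004 0.2 50" --pt "0 0 0 0.357 -0.004 0.34 50" --pt "0 0 0 0.357 -0.004 0.41 50" --pt "0 0 0 0.357 -0.004 0.43 50" --pt "0 0 0 0.357 -0.004 0.436 50" --pt "0 0 0 0.357 -0.004 0.436 50" --pt "0 0 0 0.357 -0.004 0.436 50"

```text
clock: 13.45
eef_pos: [0.6054, 0.1927, 0.0383]
ee_rot: [-0.0, 0.994, 0.111, 0.001]
contact_force: [-0.2, -0.1, -0.1]
opening: 0.0621
grip_force: 12.0
```

step_arm --pt "0 0 0 0 0 0 50" --pt "0 0 0 0 0 0 50"

```text
clock: 13.65
eef_pos: [0.6051, 0.1926, 0.0374]
ee_rot: [-0.0, 0.994, 0.11, 0.0]
contact_force: [0.4, 0.7, -0.7]
opening: 0.0614
grip_force: 12.0
```

```bash
python3 - <<'E'
from h import *
o=observe();print(o["eef_pos"].round(4),yaw(),o["contact_force"].round(1)); go([.6053,.1916,.0345],12.6)
E
```

```text
[0.6051 0.1926 0.0374] 12.68383833519115 [ 0.4  0.7 -0.7]
go turn [-0.     -0.0003  0.0005] shift [-0.0001  0.0041  0.0116]
```

step_arm --pt "0 0 0 0 0.004 0.006 50" --pt "0 0 0 0 0.004 0.0125 50" --pt "0 0 0 0 0.004 0.0125 50" --pt "0 0 0 0 0.004 0.0125 50"

```text
clock: 14.05
eef_pos: [0.6053, 0.1914, 0.0336]
ee_rot: [0.0, 0.994, 0.11, 0.0]
contact_force: [-0.1, -1.5, 2.8]
opening: 0.0614
grip_force: 12.0
```

step_arm --pt "0 0 0 0 0 0 65" --pt "0 0 0 0 0 0 80" --pt "0 0 0 0 0 0 80" --pt "0 0 0 0 0 -0.1 80" --pt "0 0 0 0 0 -0.25 80" --pt "0 0 0 -0.1 0 -0.45 80" --pt "0 0 0 -0.3 -0.1 -0.5 80" --pt "0 0 0 -0.45 -0.2 -0.5 80"

```text
clock: 14.85
eef_pos: [0.4893, 0.2135, 0.1602]
ee_rot: [-0.0, 0.994, 0.109, 0.002]
contact_force: [-0.7, 1.7, 0.3]
opening: 0.08
grip_force: 0.0
```

step_arm --pt "0 0 0 -0.2 -0.02 0 75" --pt "0 0 0 -0.22 -0.022 0 75" --pt "0 0 0 -0.22 -0.022 0 75" --pt "0 0 0 -0.22 -0.022 0 75"

```text
clock: 15.25
eef_pos: [0.4358, 0.2071, 0.1585]
ee_rot: [-0.0, 0.994, 0.11, 0.0]
contact_force: [0.0, -0.6, 0.6]
opening: 0.0751
grip_force: 0.0
```

```bash
python3 look.py small_round .4282 .2087 0 .026; python3 - <<'E'
from h import *
c=camera("wrist");
p=pix(c,[[.6053,.1916,.014]])[0].astype(int); cr=c["frame"][max(p[1]-60,0):p[1]+60,p[0]-80:p[0]+80]; cv2.imwrite("pics/p2.png",cv2.resize(cr,None,fx=4,fy=4,interpolation=cv2.INTER_CUBIC))
E
```

```text
15.3 [0.4359 0.2071 0.1583] 12.64 [-0.9 -0.4  0.2]
small_round [ 0.4277  0.2082 11.1404] 0.9839
go turn [-0.0001 -0.0002  0.    ] shift [-0.0316 -0.0112  0.5293]
```

View pics/p2.png

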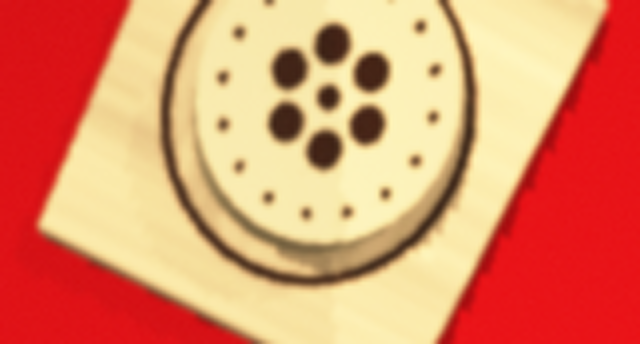

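The disc is inside its circle, and the up-right offset is parallax of its top. I'll verify it at the end and take the small disc now.

step_arm --pt "0 0 0 -0.0315 -0.011 0.17 70" --pt "0 0 0 -0.0315 -0.011 0.34 70" --pt "0 0 0 -0.0315 -0.011 0.46 70" --pt "0 0 0 -0.0315 -0.011 0.52 70" --pt "0 0 0 -0.0315 -0.011 0.532 70" --pt "0 0 0 -0.0315 -0.011 0.532 70" --pt "0 0 0 -0.0315 -0.011 0.532 70"

```text
clock: 16.05
eef_pos: [0.4271, 0.2083, 0.026]
ee_rot: [-0.0, 0.994, 0.11, 0.001]
contact_force: [-0.6, -0.1, 0.0]
opening: 0.0705
grip_force: 0.0
```

step_arm --pt "0 0 0 0 0 0 30" --pt "0 0 0 0 0 0 30" --pt "0 0 0 0 0 0 30" --pt "0 0 0 0 0 0 30" --pt "0 0 0 0 0 0 30"

```text
clock: 16.55
eef_pos: [0.4265, 0.2081, 0.0255]
ee_rot: [-0.0, 0.994, 0.111, 0.0]
contact_force: [-0.6, -0.4, 4.2]
opening: 0.0398
grip_force: 12.0
```

```bash
python3 - <<'E'
from h import *
o=observe();print(o["eef_pos"].round(4),yaw(),o["opening"],o["grip_force"]);M=rot(o["ee_rot"]);print("disc in tool",M[:2,:2].T@(np.array([.4277,.2082])-o["eef_pos"][:2]))
E
```

```text
[0.4265 0.2081 0.0255] 12.6883388612955 0.03977593548998669 12.000243812799454
disc in tool [0.00118487 0.00014979]
```

step_arm --pt "0 0 0 0 0 -0.2 30" --pt "0 0 0 0 0.1 -0.38 30" --pt "0 0 0 0.054 0.922 -0.48 30" --pt "0 0 0 0.054 0.922 -0.48 30" --pt "0 0 0 0.054 0.922 -0.48 30" --pt "0 0 0 0.054 0.922 -0.48 30" --pt "0 0 0 0.054 0.922 -0.48 30"

```text
clock: 17.25
eef_pos: [0.4913, -0.0195, 0.1459]
ee_rot: [0.001, 0.994, 0.107, 0.0]
contact_force: [0.4, 0.8, -1.3]
opening: 0.0396
grip_force: 12.0
```

step_arm --pt "0 0 0 0.054 0.922 0 30" --pt "0 0 0 0.054 0.922 0 30" --pt "0 0 0 0.054 0.922 0 30" --pt "0 0 0 0.054 0.922 0 30" --pt "0 0 0 0.054 0.922 0 30" --pt "0 0 0 0.054 0.922 0 30" --pt "0 0 0 0.054 0.922 0 30" --pt "0 0 0 0.054 0.922 0 30"

```text
clock: 18.05
eef_pos: [0.554, -0.2343, 0.1451]
ee_rot: [-0.0, 0.994, 0.111, -0.0]
contact_force: [-0.9, 0.8, -0.3]
opening: 0.0393
grip_force: 12.0
```

```bash
python3 - <<'E'
from h import *
c=camera("wrist");o=observe();print(o["clock"],o["eef_pos"].round(4),yaw())
b,q=fit(c,"small_round_board",[.642,-.2163,6.9]);print(b.round(4),q)
Y=np.radians(yaw()); t=b[:2]-.0012*np.array([np.cos(Y),np.sin(Y)]);print(t,yaw());go([*t,.0355],yaw())
E
```

```text
18.1 [ 0.554  -0.2343  0.1453] 12.792608111554921
[ 0.6421 -0.2168  6.9703] 0.9927845018011742
[ 0.64091291 -0.21710626] 12.792608111554921
go turn [-0.0002  0.     -0.    ] shift [0.3541 0.0102 0.439 ]
```

step_arm --pt "0 0 0 0.2 0.01 0.12 30" --pt "0 0 0 0.34 0.01 0.2 30" --pt "0 0 0 0.354 0.01 0.34 30" --pt "0 0 0 0.354 0.01 0.41 30" --pt "0 0 0 0.354 0.01 0.43 30" --pt "0 0 0 0.354 0.01 0.436 30" --pt "0 0 0 0.354 0.01 0.436 30" --pt "0 0 0 0.354 0.01 0.436 30"

```text
clock: 18.9
eef_pos: [0.6413, -0.2193, 0.0379]
ee_rot: [0.0, 0.994, 0.11, 0.001]
contact_force: [0.6, 0.9, 0.5]
opening: 0.0395
grip_force: 12.0
```

step_arm --pt "0 0 0 0 0 0 30" --pt "0 0 0 0 0 0 30"

```text
clock: 19.1
eef_pos: [0.6411, -0.2189, 0.0369]
ee_rot: [0.0, 0.994, 0.11, 0.0]
contact_force: [0.3, 0.4, 0.5]
opening: 0.0395
grip_force: 12.0
```

```bash
python3 - <<'E'
from h import *
o=observe();print(o["eef_pos"].round(4),yaw(),o["contact_force"].round(1)); go([.6409,-.2171,.034],12.7)
E
```

```text
[ 0.6411 -0.2189  0.0369] 12.68029272414854 [0.3 0.4 0.5]
go turn [ 0.0001 -0.0002 -0.0001] shift [ 0.001  -0.0074  0.0117]
```

step_arm --pt "0 0 0 0.001 -0.0075 0.006 30" --pt "0 0 0 0.001 -0.0075 0.012 30" --pt "0 0 0 0.001 -0.0075 0.012 30" --pt "0 0 0 0.001 -0.0075 0.012 30"

```text
clock: 19.5
eef_pos: [0.6408, -0.2166, 0.0332]
ee_rot: [-0.0, 0.994, 0.111, -0.0]
contact_force: [0.0, 0.5, 1.2]
opening: 0.0397
grip_force: 12.0
```

step_arm --pt "0 0 0 0 0 0 48" --pt "0 0 0 0 0 0 60" --pt "0 0 0 0 0 0 60" --pt "0 0 0 0 0 -0.1 60" --pt "0 0 0 0 0 -0.25 60" --pt "0 0 0 -0.1 0 -0.45 60" --pt "0 0 0 -0.3 -0.05 -0.5 60" --pt "0 0 0 -0.45 -0.1 -0.5 60"

```text
clock: 20.3
eef_pos: [0.525, -0.2179, 0.1604]
ee_rot: [0.001, 0.994, 0.11, 0.002]
contact_force: [0.6, 0.5, 0.2]
opening: 0.0598
grip_force: 0.0
```

step_arm --pt "0 0 -0.176 -0.4 -0.12 0 60" --pt "0 0 -0.176 -0.4 -0.12 0 60" --pt "0 0 -0.176 -0.4 -0.12 0 60" --pt "0 0 -0.176 -0.4 -0.12 0 60" --pt "0 0 -0.176 -0.4 -0.12 0 60" --pt "0 0 -0.176 -0.4 -0.12 0 60"

```text
clock: 20.9
eef_pos: [0.4215, -0.21, 0.1583]
ee_rot: [0.0, 0.927, 0.376, 0.0]
contact_force: [-0.2, 0.6, 0.7]
opening: 0.0599
grip_force: 0.0
```

```bash
python3 look.py nameplate .4193 -.209 44.4 .026
```

```text
20.95 [ 0.4215 -0.2099  0.1582] 44.19 [-0.3  0.2 -0.5]
nameplate [ 0.4191 -0.2087 44.1226] 0.9721
go turn [-0.0001 -0.      0.0004] shift [-0.0036 -0.01    0.5287]
```

step_arm --pt "0 0 0 -0.0035 -0.01 0.17 60" --pt "0 0 0 -0.0035 -0.01 0.34 60" --pt "0 0 0 -0.0035 -0.01 0.46 60" --pt "0 0 0 -0.0035 -0.01 0.52 60" --pt "0 0 0 -0.0035 -0.01 0.532 60" --pt "0 0 0 -0.0035 -0.01 0.532 60" --pt "0 0 0 -0.0035 -0.01 0.532 60"

```text
clock: 21.65
eef_pos: [0.4196, -0.2089, 0.0261]
ee_rot: [0.0, 0.926, 0.377, 0.0]
contact_force: [-0.1, 1.0, 0.1]
opening: 0.0598
grip_force: 0.0
```

step_arm --pt "0 0 0 0 0 0 22" --pt "0 0 0 0 0 0 22" --pt "0 0 0 0 0 0 22" --pt "0 0 0 0 0 0 22" --pt "0 0 0 0 0 0 22"

```text
clock: 22.15
eef_pos: [0.4191, -0.2088, 0.0255]
ee_rot: [0.0, 0.926, 0.378, 0.0]
contact_force: [-2.2, 0.4, 6.5]
opening: 0.0315
grip_force: 12.0
```

```bash
python3 - <<'E'
from h import *
o=observe();print(o["eef_pos"].round(4),yaw(),o["opening"],o["grip_force"]);M=rot(o["ee_rot"]);print("plate in tool",M[:2,:2].T@(np.array([.4191,-.2087])-o["eef_pos"][:2]))
E
```

```text
[ 0.4191 -0.2088  0.0255] 44.3663737640362 0.03148823603089958 12.000436931848526
plate in tool [ 1.05298591e-04 -5.79445461e-05]
```

step_arm --pt "0 0 0 0 0 -0.2 22" --pt "0 0 0.04 0.05 -0.1 -0.38 22" --pt "0 0 0.296 0.416 -0.729 -0.48 22" --pt "0 0 0.296 0.416 -0.729 -0.48 22" --pt "0 0 0.296 0.416 -0.729 -0.48 22" --pt "0 0 0.296 0.416 -0.729 -0.48 22" --pt "0 0 0.296 0.416 -0.729 -0.48 22" --pt "0 0 0.296 0.416 -0.729 -0.48 22"

```text
clock: 22.95
eef_pos: [0.3655, -0.004, 0.1457]
ee_rot: [0.0, 0.997, -0.079, 0.0]
contact_force: [-0.0, -0.3, -1.3]
opening: 0.0319
grip_force: 12.0
```

```bash
python3 - <<'E'
from h import *
go([.366,-.006,.146],-9)
E
```

```text
go turn [ 0.     -0.0002 -0.0004] shift [ 0.0034  0.0076 -0.0012]
```

step_arm --pt "0 0 0 0 0 0 22" --pt "0 0 0 0 0 0 22"

```text
clock: 23.15
eef_pos: [0.3658, -0.0059, 0.1452]
ee_rot: [-0.0, 0.997, -0.076, -0.0]
contact_force: [-0.4, 0.5, -0.4]
opening: 0.0316
grip_force: 12.0
```

```bash
python3 - <<'E'
from h import *
c=camera("wrist");cv2.imwrite("pics/w4.png",c["frame"]);o=observe();print(o["clock"],o["eef_pos"].round(4),yaw())
b,q=fit(c,"nameplate_board",[.456,-.02,-9]);print(b.round(4),q)
go([*b[:2],.0355],b[2])
E
```

```text
23.2 [ 0.3658 -0.006   0.1452] -8.705831415259253
[ 0.4618 -0.0159 -8.365 ] 0.9935718797607105
go turn [-0.      0.0001 -0.0019] shift [ 0.3856 -0.0189  0.4387]
```

View pics/w4.png

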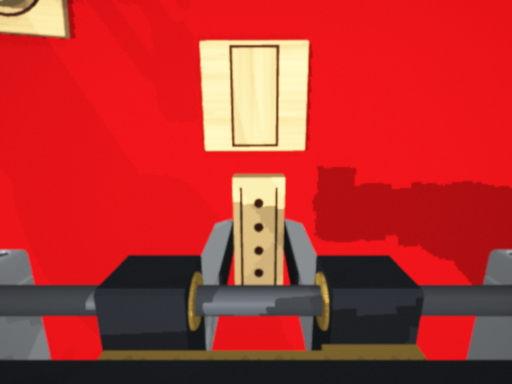

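The plate is held straight, and the oblong outline (254,95) runs along the tool's x. Placing it now.

step_arm --pt "0 0 -0.002 0.2 -0.019 0.12 22" --pt "0 0 -0.002 0.37 -0.019 0.2 22" --pt "0 0 -0.002 0.3855 -0.019 0.34 22" --pt "0 0 -0.002 0.3855 -0.019 0.41 22" --pt "0 0 -0.002 0.3855 -0.019 0.43 22" --pt "0 0 -0.002 0.3855 -0.019 0.436 22" --pt "0 0 -0.002 0.3855 -0.019 0.436 22" --pt "0 0 -0.002 0.3855 -0.019 0.436 22"

```text
clock: 24.0
eef_pos: [0.4623, -0.0161, 0.0373]
ee_rot: [0.0, 0.997, -0.074, 0.001]
contact_force: [-0.3, 0.1, -0.3]
opening: 0.032
grip_force: 12.0
```

step_arm --pt "0 0 0 0 0 0 22" --pt "0 0 0 0 0 0 22"

```text
clock: 24.2
eef_pos: [0.4621, -0.016, 0.0368]
ee_rot: [0.0, 0.997, -0.075, 0.0]
contact_force: [-0.0, 0.5, -0.1]
opening: 0.0321
grip_force: 12.0
```

```bash
python3 - <<'E'
from h import *
o=observe();print(o["eef_pos"].round(4),yaw(),o["contact_force"].round(1)); go([.4618,-.0159,.0338],-8.37)
E
```

```text
[ 0.4621 -0.016   0.0368] -8.545810986466318 [-0.   0.5 -0.1]
go turn [-0.     -0.0003 -0.001 ] shift [-0.0012 -0.0003  0.0121]
```

step_arm --pt "0 0 -0.001 -0.001 0 0.006 22" --pt "0 0 -0.001 -0.001 0 0.0125 22" --pt "0 0 -0.001 -0.001 0 0.0125 22" --pt "0 0 -0.001 -0.001 0 0.0125 22"

```text
clock: 24.6
eef_pos: [0.4616, -0.0159, 0.0331]
ee_rot: [-0.0, 0.997, -0.073, 0.0]
contact_force: [-0.5, -0.1, 3.1]
opening: 0.0319
grip_force: 12.0
```

step_arm --pt "0 0 0 0 0 0 40" --pt "0 0 0 0 0 0 52" --pt "0 0 0 0 0 0 52" --pt "0 0 0 0 0 -0.1 52" --pt "0 0 0 0 0 -0.25 52" --pt "0 0 0 0 0 -0.45 70" --pt "0 0 0 0.2 0 -0.6 90" --pt "0 0 0 0.2 0 -0.7 90"

```text
clock: 25.4
eef_pos: [0.5132, -0.0238, 0.2103]
ee_rot: [-0.0, 0.997, -0.073, 0.001]
contact_force: [-0.2, -0.1, -1.5]
opening: 0.0725
grip_force: 0.0
```

step_arm --pt "0 0 0 0 0 0 90" --pt "0 0 0 0 0 0 90" --pt "0 0 0 0 0 0 90"

```text
clock: 25.7
eef_pos: [0.5101, -0.0231, 0.207]
ee_rot: [0.0, 0.997, -0.073, -0.001]
contact_force: [-0.1, -0.4, -0.3]
opening: 0.0899
grip_force: 0.0
```

```bash
cat > ver.py <<'E'
from h import *
B=dict(heart=(.5262,.3912,12.6,.016),big_round=(.6053,.1916,-12.6,0),small_round=(.6421,-.2168,6.97,0),nameplate=(.4618,-.0159,-8.4,0))
def ver(cam,names,out):
    """crops with the right place of each piece's top edge drawn in blue (z 22 mm)"""
    c=camera(cam); T=[]
    for n in names:
        x,y,a,off=B[n]; A=np.radians(a); u=np.array([np.cos(A),np.sin(A)]); q=SH[n][0]@np.array([u,[-u[1],u[0]]])+[x,y]+off*u
        p=pix(c,[[x,y,.01]])[0].astype(int); r=int(c["fx"]*.065/np.linalg.norm(c["origin"]-np.array([x,y,0]))); l,t=np.maximum(p-r,0)
        k=400/(2*r); im=cv2.resize(c["frame"][t:p[1]+r,l:p[0]+r],None,fx=k,fy=k,interpolation=cv2.INTER_CUBIC)
        for z,col in((.022,(255,0,0)),(.008,(0,160,0))):
            cv2.polylines(im,[np.int32(((pix(c,np.c_[q,np.full(len(q),z)])-[l,t]+.5)*k))],True,col,1,cv2.LINE_AA)
        T.append(cv2.copyMakeBorder(im,0,max(0,400-im.shape[0]),0,max(0,400-im.shape[1]),cv2.BORDER_CONSTANT)[:400,:400])
    cv2.imwrite(out,np.hstack(T)[:, :800] if len(T)<3 else cv2.resize(np.hstack(T),None,fx=.66,fy=.66))
E
python3 - <<'E'
from ver import *
o=observe();print(o["clock"],o["eef_pos"].round(4),yaw())
c=camera("wrist")
for n,b in B.items(): print(n,pix(c,[[*b[:2],.01]]).round(),fit(c,n+"_board",b[:3])[0].round(4) if n!="heart" else "")
ver("wrist",["nameplate","big_round"],"pics/v1.png")
E
```

```text
25.7 [ 0.5101 -0.0231  0.207 ] -8.360799935798415
heart [[-54. 214.]] 
big_round [[ 74. 130.]] [  0.6054   0.1916 -12.6129]
small_round [[410.  44.]] [ 0.6422 -0.2169  6.8927]
nameplate [[259. 217.]] [ 0.4618 -0.016  -8.5271]
```

View pics/v1.png

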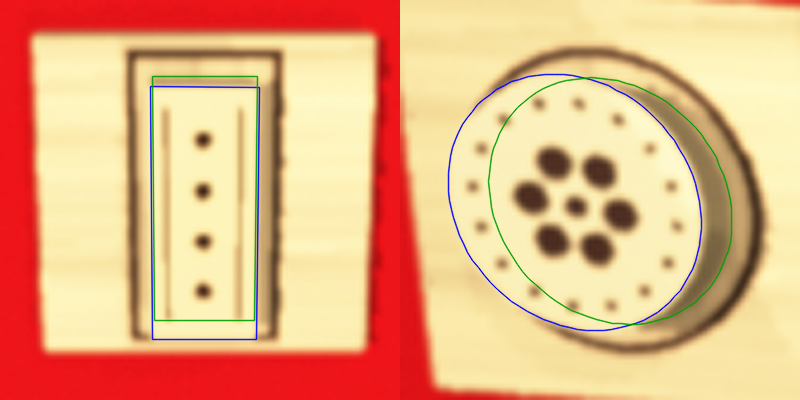

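```bash
python3 - <<'E'
from ver import *
ver("wrist",["small_round"],"pics/a.png");ver("side",["heart"],"pics/b.png")
cv2.imwrite("pics/v2.png",np.hstack([cv2.imread("pics/a.png"),cv2.imread("pics/b.png")]))
print(pinpoint and [(n,[(d["position"],round(d["confidence"],2)) for d in pinpoint(n,"side")][:1]) for n in ("heart","wax_jar")])
E
```

```text
[('heart', [([148.3, 306.6], 0.7)]), ('wax_jar', [([155.3, 277.7], 0.63)])]
```

View pics/v2.png

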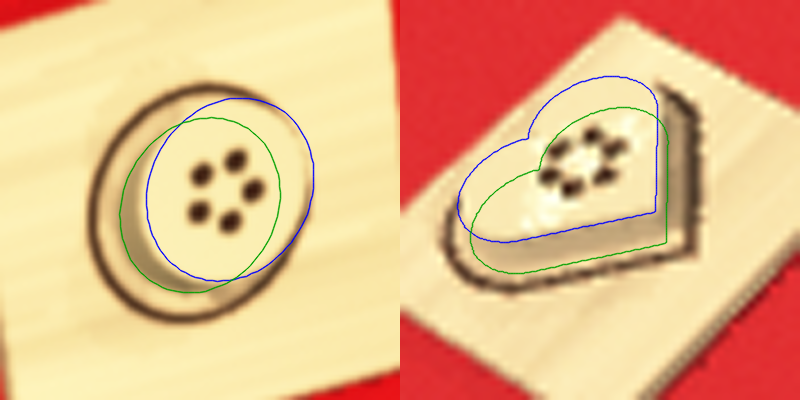

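All four pieces match their predicted places to about 1 mm, and the jar hasn't moved.

```bash
python3 -c "
from station import *
print(finish_job())"
```

```text
the job is handed in; nothing more can be done
None
```

The heart, large disc, small disc and oblong plate are each laid flat, decorated side up, inside their own outlines to within about 1 mm. The wax jar and the look-alike hearts were left alone, and the job was handed in after about 26 s on the robot's clock.

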